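# Fetch two pastry stamps from a lidded chest

## Task

Swing the lid of the wooden chest up past upright until it stays open by itself, then lift out the round stamp and the long oval stamp and set each one down (not dropped) so that it stands upright on its steel head, on the dark wooden board, touching neither the rolling pin, the ramekin nor each other. Leave the square stamp standing in the open chest, and leave everything else where it is.

Things in the scene. Friction and masses are not known exactly. Their poses are not given: they have to be found in the camera images.
- chest: fixed open-topped chest of medium-brown wood, outside 170 mm (x) by 290 mm (y) by 95 mm high, walls and floor 10 mm thick. Origin at the centre of its underside, on the worktop; x points from its front (robot side) to its hinge side, y along the hinge, z up. The three stamps stand in a row along y inside, about 70 mm apart, in any order. It and the board may change sides of the worktop
- lid (a joint): angle of the chest's lid, 0 = shut, growing as it opens upward to a stop at 1.9 rad (leaning back beyond upright). A plain free hinge with very little friction and about 0.25 to 0.5 kg: it falls shut below about 1.5 rad and falls open to the stop beyond about 1.65 rad
- lid_hinge (a point): point on the hinge line, mid-length, fixed: 85 mm along the chest's +x from its centre, 95.5 mm above the worktop. The lid is a flat wooden panel 12 mm thick, 290 mm along the hinge; its underside contains the hinge line. Shut, it reaches 195 mm from the hinge towards the chest's -x and so overhangs the chest's front wall by 25 mm as a lip, free underneath. It has no handle: lift the lip from below
- lid_lip (a point): middle of the lower front edge of the lid's lip (moves with the lid), 195 mm from the hinge line; 95.5 mm above the worktop when shut
- round_stamp_c (a point): loose pastry stamp (130 to 250 g) with a round steel head 54 mm in diameter, 25 mm high; handle: a plain cylinder of light wood, 24 mm in diameter, standing on the middle of the head from 25 mm to 70 mm above the stamp's underside. It stands on its head inside the chest, its yaw unknown in advance. This point is on its axis, half-way up (35 mm above the underside); z points up the handle
- oval_stamp_c (a point): loose pastry stamp (130 to 250 g) with a long oval steel head with rounded ends, 66 mm (its x) by 32 mm (its y), 25 mm high; handle: a plain cylinder of light wood, 24 mm in diameter, standing on the middle of the head from 25 mm to 70 mm above the stamp's underside. It stands on its head inside the chest, its yaw unknown in advance. This point is on its axis, half-way up (35 mm above the underside); z points up the handle
- square_stamp_c (a point): loose pastry stamp (180 g) with a square steel head 44 by 44 mm, 25 mm high; it stays in the chest; handle: a plain cylinder of light wood, 24 mm in diameter, standing on the middle of the head from 25 mm to 70 mm above the stamp's underside. It stands on its head inside the chest, its yaw unknown in advance. This point is on its axis, half-way up (35 mm above the underside); z points up the handle
- board: fixed dark wooden board 220 mm (x) by 280 mm (y), 20 mm thick. Origin at the centre of its underside, on the worktop; x away from the robot at yaw 0, z up. The rolling pin lies along its far (+x) part; the ramekin stands somewhere on its near (-x) part, the rest of which is bare
- pin_c (a point): loose wooden rolling pin lying on the board, barrel 44 mm in diameter and 170 mm long, with 20 mm handles 50 mm long at both ends; the point is at the centre of the barrel, its y runs along the pin. To be left alone
- ramekin: loose small white ceramic cup on the board, rim 68 mm across, 35 mm high; origin at the centre of its underside. To be left alone
- crock: loose terracotta crock 70 mm across, 120 mm high, with utensils reaching to 200 mm, between the chest and the board at the back; origin at the centre of its underside. To be left alone
- salt_jar: loose glass jar 56 mm across, 75 mm high, between the chest and the board at the front; origin at the centre of its underside. To be left alone
- oil_bottle: loose green bottle 60 mm across, 170 mm high, at one side; origin at the centre of its underside. To be left alone
- mug: loose white mug 76 mm across, 90 mm high, at the other side, handle at its +y; origin at the centre of its underside. To be left alone

How it is judged:
By the outcome, as a careful person would: the job done as asked, in the order asked, and still so for the second after the job is handed in, with the robot touching nothing.
It also fails if it takes over 72 s, if anything falls off the work surface, if the arm or the gripper's body presses on something with over 40 N, if the wrist force passes 120 N, or if a joint passes its speed limit or range.

## Robot

A 7-joint arm with a two-finger parallel gripper is mounted at the origin on the work surface. World frame = base frame: x ahead of the robot, y to its left, z up, the work surface at z = 0. Lengths are in m, angles in rad, forces in N, time in s.
With the tool pointing down it reaches from about 0.4 to 0.875 m from the base axis. Payload 4.4 kg.
Tool frame: the origin (TCP) lies on the centre line of the jaws, within the pads' length; the fingertips stand arm.nose_length ahead of it and the grasp point (between the pads) lies 3 mm ahead of it (arm.nose_length is the distance from the TCP to the fingertips, in m); z points along the fingers, y is the line along which they close (so a half turn about z gives the same grasp; the last joint's range is limited). The gripper opens to 85 mm and grips with 20 to 120 N. Pads are 22 mm wide; open, the fingers measure 114 mm over their backs; the gripper's body (76 mm by 85 mm) begins 54 mm behind the grasp point. The pads swing forward as they close: fully open they stand 13 mm farther back than shut.
Start: joints at [1.2, 0.628, 0.038, 1.517, -0.027, 0.996, -0.02], TCP at [0.195, -0.62, 0.253] pointing down, gripper open.
Joint ranges: [-3.06, 3.06], [-0.37, 2.12], [-1.25, 1.32], [0.18, 2.47], [-1.1, 4.24], [0.23, 1.98], [-2.94, 2.94]. Speed limits (rad/s): [2.57, 2.57, 3.14, 3.14, 3.14, 3.14, 3.14].

## Interface

Orientations are given as a rotation vector (axis times angle).
In Python, from cell import arm, read_camera gives the robot as it stands.
- The arm moves only by the tool carry_out, never from a script. Its argument "deltas" is a list of rows, each a list of 5 numbers: the closure, from -1 (fully open) to 1 (shut), so that 0 is half open, then the shift along the tool's x, y, z normalised to -1 to 1, where 1 is 20 mm, then the turn about the tool's z normalised to -1 to 1, where 1 is 0.1 rad. A call has 1 to 8 rows; each row shifts and turns the commanded pose from where the row before left it, along the tool's axes as they then stand; what a row does not reach is not made up. A row lasts 1/10 s, in which the tool goes at most 50 mm and 8.59 degrees, less where a joint would pass 70% of its speed; a pose out of reach is approached as far as the arm can. A call with a number of a shift or a turn outside -1 to 1 is refused whole. A call with a gripper value outside its range is refused whole. The fingers move at their own pace and stop on an object; "newtons" is the grip in N (left out, the last holds). Time passes only in rows, so rows that do not move let the fingers close. It gives the time, the measured TCP pose, the force, the opening and the grip force at its end, in the units of the state.
- arm.sense(): the state, without advancing time (a new reading comes with each control period).
- read_camera(name): name is "scene" or "side" or "wrist"; returns a dict with "pixels" (400x640x3 uint8, blue, green, red), "fx", "fy", "cx", "cy" (pixels), "D" ([k1, k2, p1, p2, k3] as OpenCV has them; the pictures are not rectified), "xyz" and "orientation" of the camera in the world. Camera axes: x right, y up, looking along -z (the intrinsics and any distortion apply to the point x, -y, -z); pixel columns grow to the right and rows downward; lengths in m; the calibration is good to about 2 mm. A picture is of the moment at which its call begins. There is no depth.
- arm.hand_in(): hands the job in; it is judged then, once.
The state is a dict: "t": time; "joint_positions": joint angles; "dq": joint speeds; "effort": joint torques, N m; "eef_pos": TCP position; "orientation": TCP orientation; "wrist_force": force on the tool from outside, world axes, zero at the start; "wrist_torque": the same for the moment, N m; "opening": opening from 0.0 (shut) to 1.0 (fully open); "grip_force": force on a finger pad.
Only numpy, scipy, OpenCV 4.12 (cv2) and the standard library are available. Lean on these libraries where they do the work, as an engineer would, in place of code of your own. Each camera call takes 0.05 s, during which the arm holds its last target. There are 200 camera calls.

## Working session

There is one attempt and no reset: what is moved stays moved. The work goes in short steps, Python scripts to look and compute and a tool call to move; the robot and the scene stay as the last step left them, time stands still between calls to the robot, and variables do not carry over. Pictures are saved under pics/ and viewed, at most 10 in all, crops included, and the job is handed in when it is done.

Besides the shell and the picture viewer there is one more tool, called after "Call:" as name(argument=value, ...) on one line, values as JSON. carry_out: Moves the arm, as the interface text tells. Its arguments: {"type":"object","properties":{"deltas":{"type":"array"},"newtons":{"type":"number"}},"required":["deltas"]}

```bash
ls; mkdir -p pics
python3 - <<'E'
from cell import arm, read_camera
import cv2,json,pickle
s=arm.sense();print(s['t'],s['eef_pos'],s['orientation'],arm.nose_length,s['opening'])
d={}
for n in("scene","side","wrist"):
    c=read_camera(n);d[n]=c;cv2.imwrite(f"pics/{n}0.png",c["pixels"]);print(n,c['fx'],c['D'],c['xyz'],c['orientation'])
pickle.dump(d,open('c0.pkl','wb'))
E
```

```text
pics
0.0 [ 0.19492299 -0.6194733   0.2524053 ] [-3.10337133e+00 -4.76592096e-01  4.41718874e-04] 0.022 0.9968612549863259
scene 409.6353090792854 [0.0034466 0.        0.        0.        0.       ] [ 1.07018026 -0.72114564  1.09970763] [0.68388785 0.22505008 0.59644303]
side 411.8692654693221 [-0.0302383  0.         0.         0.         0.       ] [0.03661624 0.78665668 1.15549966] [ 0.26411812 -0.92421291 -2.4152408 ]
wrist 350.90420774631957 [-0.07686357  0.          0.          0.          0.        ] [ 0.2604108  -0.59832077  0.37198231] [-0.23183238  0.17218707 -1.25760505]
```

View pics/scene0.png

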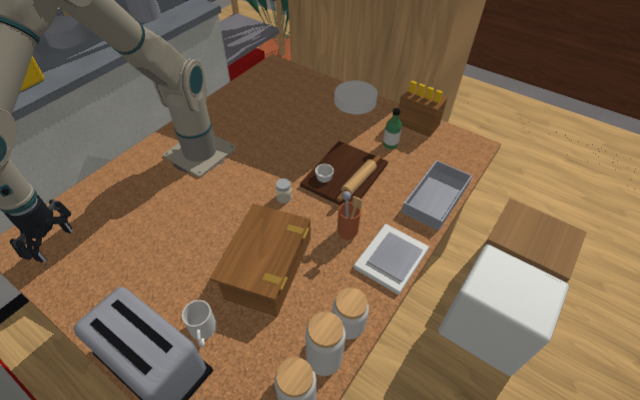

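View pics/side0.png

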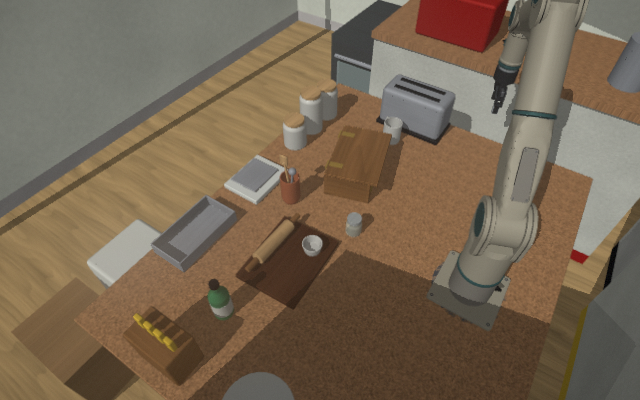

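Run:
```python
import cv2,pickle
d=pickle.load(open('c0.pkl','rb'))
for n,(x,y,w,h) in dict(scene=(205,130,200,190),side=(230,115,180,195)).items():
    im=cv2.resize(d[n]['pixels'][y:y+h,x:x+w],None,fx=3,fy=3,interpolation=cv2.INTER_CUBIC)
    for k in range(0,w,20):cv2.putText(im,str(x+k),(k*3,8),0,.3,(255,255,255));cv2.line(im,(k*3,10),(k*3,16),(255,255,255))
    for k in range(0,h,20):cv2.putText(im,str(y+k),(0,k*3+4),0,.3,(255,255,255));cv2.line(im,(22,k*3),(28,k*3),(255,255,255))
    cv2.imwrite(f'pics/{n}1.png',im)
```

```text
(no output)
```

View pics/scene1.png

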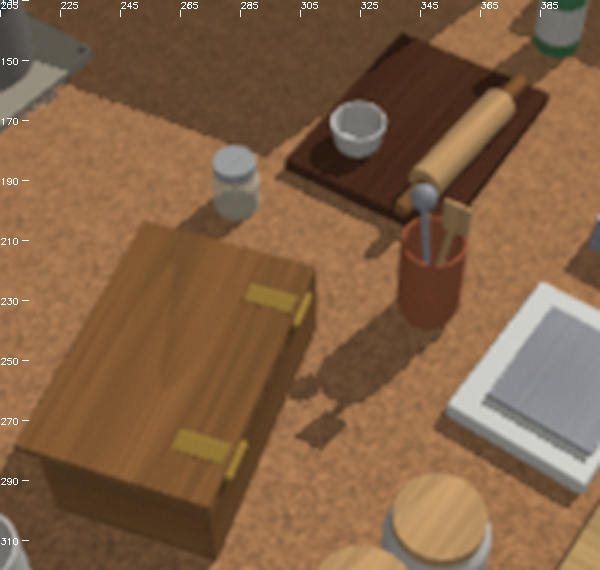

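View pics/side1.png

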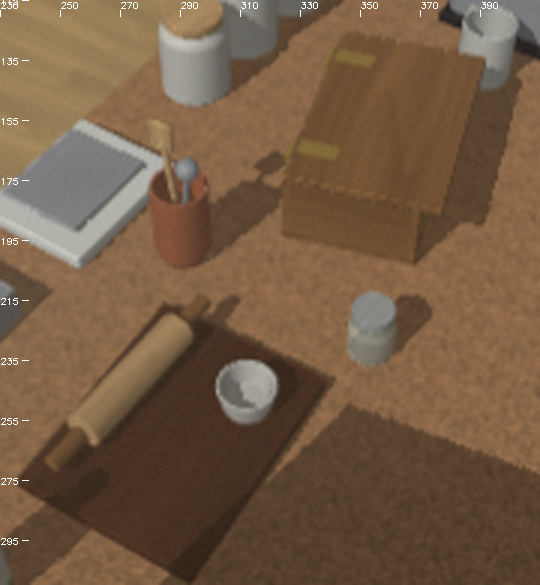

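```bash
cat > h.py <<'E'
import numpy as np,cv2,pickle
from scipy.spatial.transform import Rotation as R
from scipy.optimize import least_squares
F=np.diag([1.,-1,-1])
def K(c):return np.array([[c['fx'],0,c['cx']],[0,c['fy'],c['cy']],[0,0,1.]])
def proj(c,P):
    Q=(np.atleast_2d(P)-c['xyz'])@R.from_rotvec(c['orientation']).as_matrix()@F
    return cv2.projectPoints(Q,np.zeros(3),np.zeros(3),K(c),np.array(c['D'],float))[0][:,0]
def onplane(c,uv,z):
    p=cv2.undistortPoints(np.array([[uv]],float),K(c),np.array(c['D'],float))[0,0]
    r=R.from_rotvec(c['orientation']).as_matrix()@F@np.array([p[0],p[1],1])
    return np.array(c['xyz'])+r*(z-c['xyz'][2])/r[2]
def place(p,loc):
    c,s=np.cos(p[2]),np.sin(p[2]);L=np.atleast_2d(loc)
    return np.c_[p[0]+c*L[:,0]-s*L[:,1],p[1]+s*L[:,0]+c*L[:,1],L[:,2]]
def fit(obs,p0):
    # obs: list of (cam, local pt, uv)
    f=lambda p:np.concatenate([proj(c,place(p,l))[0]-uv for c,l,uv in obs])
    r=least_squares(f,p0,loss='soft_l1');return r.x,f(r.x).reshape(-1,2)
E
python3 - <<'E'
from h import *
np.set_printoptions(precision=3,suppress=True)
d=pickle.load(open('c0.pkl','rb'));S,D=d['scene'],d['side']
h,l=.085,-.110;z=.1075
o=[(S,(l,.145,z),(252.7,204)),(S,(h,.145,z),(310.3,220)),(S,(l,-.145,z),(210,279)),(S,(h,-.145,z),(275,298.3)),
(D,(h,-.145,z),(345,126)),(D,(l,-.145,z),(391,134)),(D,(l,.145,z),(376.7,185.7)),(D,(h,.145,z),(325,175))]
print('chest',*fit(o,[.6,-.3,0]))
b=[(S,(-.11,.14,.02),(339.3,142.3)),(S,(-.11,-.14,.02),(301,183.3)),(S,(.11,.14,.02),(387.3,162.3)),
(D,(.11,-.14,.02),(285,216.7)),(D,(-.11,-.14,.02),(341.7,241)),(D,(-.11,.14,.02),(295,308)),(D,(.11,.14,.02),(236.7,276.7))]
print('board',*fit(b,[.6,.2,0]))
for n,u,v,z in(('ram',(324.3,170.7),(312.3,242.3),.055),('salt',(283.3,183.3),(354.7,218.3),.075),('crock',(349,209),(290,175.7),.12),('mug',(196,311),(394,124),.09),('pin+',(373,164),(260,257),.042),('pin-',(348,189),(291,225),.042)):
    print(n,onplane(S,u,z),onplane(D,v,z))
E
```

```text
chest [ 0.564 -0.247  0.298] [[-0.183 -1.514]
 [-0.016 -2.343]
 [-0.447 -0.932]
 [ 0.177  0.286]
 [-1.248 -1.641]
 [ 0.577 -0.667]
 [ 0.52  -0.999]
 [-1.367 -1.598]]
board [0.531 0.227 0.06 ] [[-2.344 -3.088]
 [-2.651 -1.084]
 [-0.354 -2.941]
 [-0.121 -1.327]
 [-2.087 -0.071]
 [-0.223 -0.249]
 [-0.932 -1.373]]
ram [0.493 0.155 0.055] [0.489 0.156 0.055]
salt [0.424 0.006 0.075] [0.418 0.009 0.075]
crock [0.686 0.007 0.12 ] [0.688 0.002 0.12 ]
mug [ 0.533 -0.505  0.09 ] [ 0.528 -0.497  0.09 ]
pin+ [0.612 0.299 0.042] [0.601 0.288 0.042]
pin- [0.604 0.14  0.042] [0.595 0.13  0.042]
```

Call:
carry_out(deltas=[[1, 1, -0.8, 0, 0], [1, 1, -0.8, 0, 0], [1, 1, -0.8, 0, 0], [1, 1, -0.8, 0, 0], [1, 1, -0.8, 0, 0], [1, 1, -0.8, 0, 0], [1, 1, -0.8, 0, 0], [1, 1, -0.8, 0, 0]], newtons=40)

```text
t: 0.95
eef_pos: [0.3097, -0.4489, 0.2531]
orientation: [-3.105, -0.477, 0.0]
wrist_force: [0.6, -0.7, -0.2]
opening: 0.0
grip_force: 0.0
```

Call:
carry_out(deltas=[[1, 0.9, -0.75, 0.9, 0], [1, 0.9, -0.75, 0.9, 0], [1, 0.9, -0.75, 0.9, 0], [1, 0.9, -0.75, 0.9, 0], [1, 0.9, -0.75, 0.9, 0], [1, 0.9, -0.75, 0.9, 0], [1, 0.9, -0.75, 0.9, 0], [1, 0.9, -0.75, 0.9, 0]])

```text
t: 1.75
eef_pos: [0.4111, -0.2914, 0.1086]
orientation: [3.105, 0.477, 0.0]
wrist_force: [-0.4, 0.2, 0.1]
opening: 0.001
grip_force: 0.0
```

```bash
cat > l.py <<'E'
from h import *
from cell import arm
np.set_printoptions(precision=4,suppress=True)
def loc():
    s=arm.sense();c,n=np.cos(.298),np.sin(.298);d=np.array(s['eef_pos'])-[.564,-.247,0]
    f=np.array(s['wrist_force']);M=R.from_rotvec(s['orientation']).as_matrix()
    print('t',s['t'],'chestlocal',c*d[0]+n*d[1],-n*d[0]+c*d[1],d[2],'F',c*f[0]+n*f[1],-n*f[0]+c*f[1],f[2],'yaw',np.arctan2(M[1,0],M[0,0]),M[2,2],'open',s['opening'],s['grip_force'])
if __name__=='__main__':loc()
E
python3 l.py; python3 -c "
from cell import read_camera;import cv2
c=read_camera('side');cv2.imwrite('pics/side2.png',cv2.resize(c['pixels'][60:260,260:500],None,fx=3,fy=3,interpolation=cv2.INTER_CUBIC))"
```

```text
t 1.75 chestlocal -0.15917509724764176 0.002406048106331486 0.10856951583296785 F -0.36023366843311755 0.2742736533235734 0.09327600874037195 yaw 0.30467695835972547 -0.9999999971162334 open 0.0008868862691495512 0.0
```

View pics/side2.png

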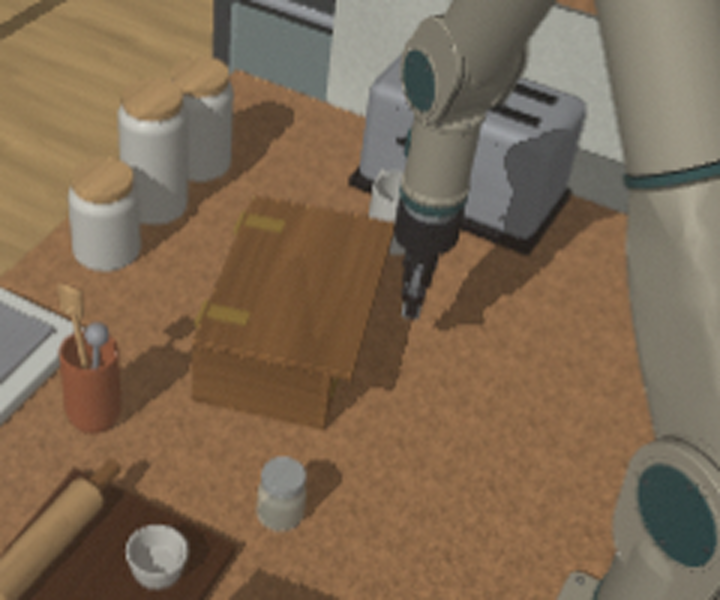

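The gripper is shut in front of the lip, near crop (410,315), with nothing else close. Next I press gently against the front edge.

Call:
carry_out(deltas=[[1, 0.8, 0, 0.2, 0], [1, 0.6, 0, 0, 0], [1, 0.3, 0, 0, 0], [1, 0.2, 0, 0, 0], [1, 0.2, 0, 0, 0], [1, 0.1, 0, 0, 0]])

```text
t: 2.4
eef_pos: [0.4462, -0.2821, 0.1058]
orientation: [-3.106, -0.469, 0.016]
wrist_force: [-16.8, -5.3, 12.0]
opening: 0.003
grip_force: 8.4
```

```bash
python3 l.py
```

```text
t 2.4 chestlocal -0.1229207543394008 0.0009960308436120155 0.10583297222219676 F -17.659003181251478 -0.122608794318106 12.015541797893484 yaw 0.29969070723541846 -0.9999498655722946 open 0.0027605358973666737 8.423297479748726
```

Call:
carry_out(deltas=[[1, 0.1, 0, -0.3, 0], [1, 0, 0, -0.3, 0], [1, 0, 0, -0.4, 0], [1, 0, 0, -0.5, 0]])

```text
t: 2.8
eef_pos: [0.4486, -0.2814, 0.135]
orientation: [-3.106, -0.468, 0.014]
wrist_force: [-7.3, -4.8, -0.2]
opening: 0.002
grip_force: 4.3
```

```bash
python3 l.py
```

```text
t 2.8 chestlocal -0.1204576577761745 0.001000832746519159 0.13500109532114557 F -8.391295033609243 -2.464275046074376 -0.17686000336592206 yaw 0.29933112533843403 -0.9999588607508983 open 0.001726895663876836 4.255706656258553
```

```bash
python3 -c "
from cell import read_camera;import cv2,numpy as np
a=[cv2.resize(read_camera(n)['pixels'][y:y+130,x:x+130],None,fx=3,fy=3,interpolation=cv2.INTER_CUBIC) for n,x,y in(('side',310,90),('scene',190,180))]
cv2.imwrite('pics/b3.png',np.hstack(a))"
```

```text
(no output)
```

View pics/b3.png

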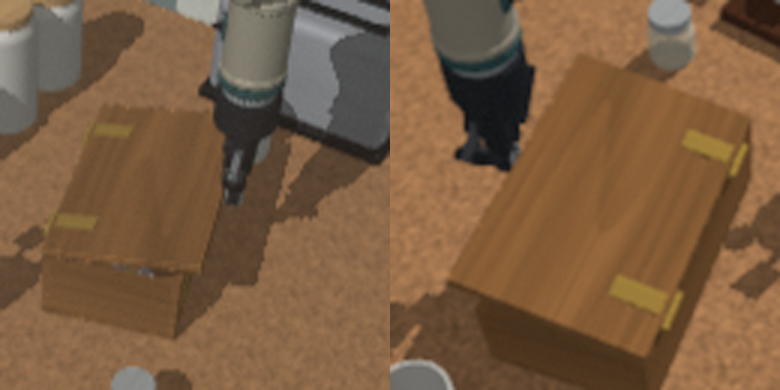

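Call:
carry_out(deltas=[[1, 0.15, 0, -0.45, 0], [1, 0.15, 0, -0.45, 0], [1, 0.2, 0, -0.45, 0], [1, 0.2, 0, -0.45, 0], [1, 0.2, 0, -0.45, 0], [1, 0.2, 0, -0.45, 0]])

```text
t: 3.5
eef_pos: [0.4651, -0.2764, 0.1892]
orientation: [-3.106, -0.465, 0.027]
wrist_force: [-18.0, -6.7, 8.2]
opening: -0.001
grip_force: 10.0
```

```bash
python3 l.py
```

```text
t 3.5 chestlocal -0.10319369504622666 0.0009093561725433373 0.18916813500438506 F -19.213413393754927 -1.1477879528972998 8.22304401268444 yaw 0.297368702419529 -0.9998533872910933 open -0.0014727519648226061 10.01137375831604
```

Call:
carry_out(deltas=[[1, 0.12, 0, -0.5, 0], [1, 0.2, 0, -0.47, 0], [1, 0.25, 0, -0.45, 0], [1, 0.27, 0, -0.43, 0], [1, 0.3, 0, -0.4, 0], [1, 0.3, 0, -0.38, 0]])

```text
t: 4.1
eef_pos: [0.501, -0.2655, 0.2431]
orientation: [3.104, 0.471, -0.004]
wrist_force: [-1.7, -2.5, 1.7]
opening: -0.003
grip_force: 1.6
```

```bash
python3 l.py
```

```text
t 4.1 chestlocal -0.06569651902327396 0.0007750069348520794 0.2431059276492856 F -2.3337873117559633 -1.9337850988153658 1.6853083823596113 yaw 0.30136198963730687 -0.9999958407460273 open -0.0026603128175965735 1.585420360788703
```

Call:
carry_out(deltas=[[1, 0.38, 0, -0.37, 0], [1, 0.4, 0, -0.35, 0], [1, 0.42, 0, -0.33, 0], [1, 0.43, 0, -0.3, 0], [1, 0.45, 0, -0.28, 0], [1, 0.46, 0, -0.25, 0], [1, 0.47, 0, -0.22, 0], [1, 0.48, 0, -0.2, 0]])

```text
t: 4.9
eef_pos: [0.5705, -0.2415, 0.2881]
orientation: [-3.105, -0.478, 0.0]
wrist_force: [-0.2, 1.0, -0.9]
opening: 0.003
grip_force: 0.2
```

```bash
python3 l.py
```

```text
t 4.9 chestlocal 0.007795488792296037 0.003325588527977095 0.2880763774047614 F 0.0935117849656644 1.0525290569969414 -0.947558805077827 yaw 0.3053118255188441 -0.9999998435447489 open 0.002570721916231284 0.2110213538253447
```

Call:
carry_out(deltas=[[1, 0.5, 0, -0.1, 0], [1, 0.5, 0, -0.1, 0], [1, 0.5, 0, 0, 0], [1, 0.5, 0, 0, 0], [1, 0.5, 0, 0, 0], [1, 0.5, 0, 0, 0], [1, 0.5, 0, 0, 0], [1, 0.5, 0, 0, 0]])

```text
t: 5.7
eef_pos: [0.6467, -0.2179, 0.2918]
orientation: [-3.105, -0.477, -0.0]
wrist_force: [0.2, 0.3, -0.5]
opening: -0.002
grip_force: 0.0
```

Call:
carry_out(deltas=[[1, 0.4, 0, 0, 0], [1, 0.4, 0, 0, 0], [1, 0.4, 0, 0, 0], [1, 0.3, 0, 0, 0], [1, 0, 0, 0, 0], [1, 0, 0, 0, 0]])

```text
t: 6.3
eef_pos: [0.6743, -0.2094, 0.2918]
orientation: [3.105, 0.477, -0.001]
wrist_force: [0.8, -0.6, -0.6]
opening: 0.001
grip_force: 0.0
```

```bash
python3 l.py
```

```text
t 6.3 chestlocal 0.11651424499185815 0.0035744460570110437 0.2918123568441144 F 0.561430352406606 -0.7831504109245704 -0.6490057945524916 yaw 0.3046843244928247 -0.9999998740845842 open 0.0009582140374781833 0.0
```

Call:
carry_out(deltas=[[1, -1, 0, -0.3, 0], [1, -1, 0, -0.3, 0], [1, -1, 0, -0.3, 0], [-0.3, -1, 0, -0.3, 0], [-0.3, -1, 0, -0.3, 0], [-0.3, -1, 0, -0.3, 0], [-0.3, -1, 0, 0, 0], [-0.3, -1, 0, 0, 0]])

```text
t: 7.1
eef_pos: [0.5206, -0.2578, 0.3285]
orientation: [3.105, 0.476, 0.001]
wrist_force: [0.3, -0.2, 1.2]
opening: 0.654
grip_force: 0.0
```

Call:
carry_out(deltas=[[-0.3, -1, 0, 0, 0], [-0.3, -1, 0, 0, 0], [-0.3, -1, 0, 0, 0], [-0.3, -1, 0, 0, 0], [-0.3, 0, 0, 0, 0], [-0.3, 0, 0, 0, 0]])

```text
t: 7.7
eef_pos: [0.4457, -0.2814, 0.3284]
orientation: [3.105, 0.475, 0.002]
wrist_force: [-0.1, 0.4, -0.0]
opening: 0.653
grip_force: 0.0
```

```bash
python3 l.py; python3 -c "
from cell import read_camera;import cv2,numpy as np,pickle
d={n:read_camera(n) for n in('side','scene','wrist')};pickle.dump(d,open('c1.pkl','wb'))
a=[cv2.resize(d[n]['pixels'][y:y+100,x:x+130],None,fx=3,fy=3,interpolation=cv2.INTER_CUBIC) for n,x,y in(('side',310,110),('scene',195,210))]
w=cv2.resize(d['wrist']['pixels'],(480,300))
cv2.imwrite('pics/b4.png',np.vstack([np.hstack(a),np.hstack([w,np.zeros((300,300,3),np.uint8)])]))"
```

```text
t 7.7 chestlocal -0.1232093475199596 0.001851807322045207 0.3283766664332951 F 0.05749600837881528 0.36102277987348963 -0.0030381165016373606 yaw 0.30379558361743325 -0.999999280146348 open 0.6528485397265376 0.0
```

View pics/b4.png

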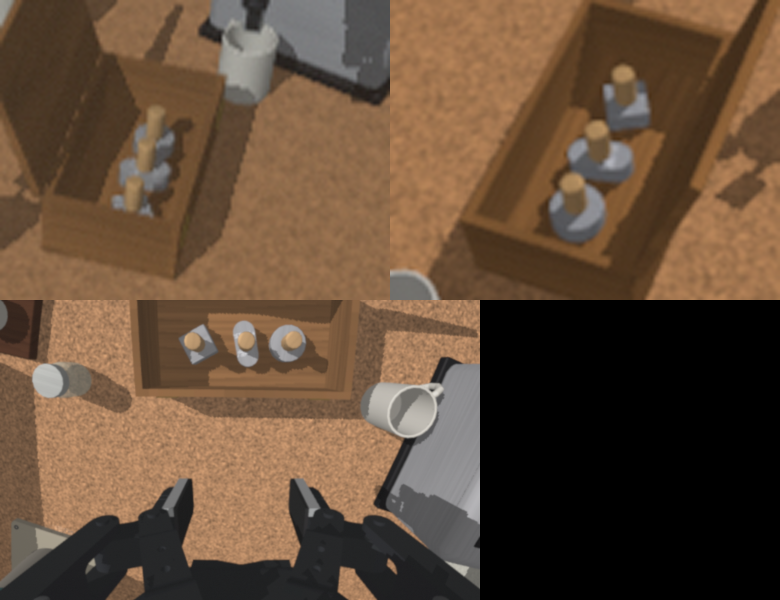

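Run:
```python
from h import *
np.set_printoptions(precision=4,suppress=True)
d=pickle.load(open('c1.pkl','rb'))
t=np.array([.4457,-.2814]);y=.3038
def tool(P):e=P[:2]-t;return np.array([np.cos(y)*e[0]+np.sin(y)*e[1],np.sin(y)*e[0]-np.cos(y)*e[1]])
for n,w,s,i in(('sq',(257,54.7),(273,234.3),(354.7,170.7)),('oval',(328,54),(264,253),(358.7,158)),('round',(389.3,54.7),(255.7,270.3),(361.7,147.7))):
    for c,u in(('wrist',w),('scene',s),('side',i)):
        P=onplane(d[c],u,.08);print(n,c,P[:2],'toolshift',tool(P))
# board target in tool frame
```

```text
sq wrist [ 0.5314 -0.1865] toolshift [ 0.1102 -0.0649]
sq scene [ 0.5348 -0.1855] toolshift [ 0.1137 -0.0648]
sq side [ 0.5297 -0.1815] toolshift [ 0.11   -0.0702]
oval wrist [ 0.5529 -0.2537] toolshift [0.1106 0.0056]
oval scene [ 0.5566 -0.2544] toolshift [0.1139 0.0074]
oval side [ 0.5517 -0.249 ] toolshift [0.1108 0.0008]
round wrist [ 0.571  -0.3119] toolshift [0.1105 0.0666]
round scene [ 0.5755 -0.3138] toolshift [0.1141 0.0697]
round side [ 0.5713 -0.3064] toolshift [0.1124 0.0614]
```

The lid is fully open. The row in the wrist view is square (257,55), oval (328,54), round (389,55). I'm going for the round stamp first.

Call:
carry_out(deltas=[[-0.3, 0.7, 0.41, 0.8, 0], [-0.3, 0.7, 0.41, 0.8, 0], [-0.3, 0.7, 0.41, 0.8, 0], [-0.3, 0.7, 0.41, 0.8, 0], [-0.3, 0.7, 0.41, 0.8, 0], [-0.3, 0.7, 0.41, 0.8, 0], [-0.3, 0.7, 0.41, 0.8, 0], [-0.3, 0.7, 0.41, 0.8, 0]])

```text
t: 8.65
eef_pos: [0.5736, -0.3096, 0.1987]
orientation: [-3.104, -0.479, -0.0]
wrist_force: [0.3, 0.5, -0.5]
opening: 0.652
grip_force: 0.0
```

Call:
carry_out(deltas=[[-0.3, 0, 0, 0.9, 0], [-0.3, 0, 0, 0.9, 0], [-0.3, 0, 0, 0.9, 0], [-0.3, 0, 0, 0.8, 0], [-0.3, 0, 0, 0.7, 0], [-0.3, 0, 0, 0, 0]])

```text
t: 9.25
eef_pos: [0.5713, -0.309, 0.1135]
orientation: [-3.102, -0.478, 0.005]
wrist_force: [-1.1, 0.1, -0.3]
opening: 0.65
grip_force: 0.0
```

```bash
python3 l.py; python3 -c "
from cell import read_camera;import cv2,numpy as np,pickle
d={n:read_camera(n) for n in('side','scene','wrist')}
a=[cv2.resize(d[n]['pixels'][y:y+100,x:x+130],None,fx=3,fy=3,interpolation=cv2.INTER_CUBIC) for n,x,y in(('side',310,100),('scene',195,210))]
w=cv2.resize(d['wrist']['pixels'],(480,300))
cv2.imwrite('pics/b5.png',np.vstack([np.hstack(a),np.hstack([w,np.zeros((300,300,3),np.uint8)])]))"
```

```text
t 9.25 chestlocal -0.011198820452617528 -0.0614464405603043 0.1135184000992129 F -1.0378208003107188 0.41653362581951786 -0.3181720559199203 yaw 0.3056067143831159 -0.9999917440388464 open 0.6496492661734895 0.0
```

View pics/b5.png

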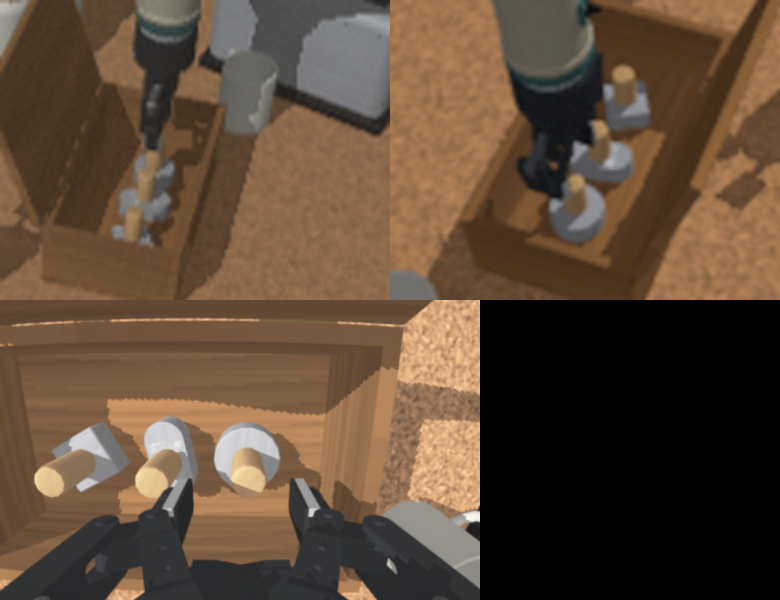

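Run:
```python
from h import *
from cell import arm,read_camera
c=read_camera('wrist');P=onplane(c,(330.7,237.3),.08);s=arm.sense();t=np.array(s['eef_pos']);print(P,t)
print(R.from_rotvec(s['orientation']).as_matrix().T@(P-t))
o=onplane(c,(152*4/3,180*4/3),.08);print(R.from_rotvec(s['orientation']).as_matrix().T@(o-t))
```

```text
[ 0.57713449 -0.31302514  0.08      ] [ 0.57283789 -0.3105103   0.11679301]
[0.00329838 0.00364534 0.0368014 ]
[ 0.00169308 -0.05830224  0.03672639]
```

Call:
carry_out(deltas=[[-0.3, 0.15, 0.18, 0.6, 0], [-0.3, 0, 0, 0.8, 0], [-0.3, 0, 0, 0.7, 0], [-0.3, 0, 0, 0.2, 0], [-0.3, 0, 0, 0, 0], [1, 0, 0, 0, 0], [1, 0, 0, 0, 0], [1, 0, 0, 0, 0]], newtons=40)

```text
t: 10.25
eef_pos: [0.5765, -0.3131, 0.0705]
orientation: [3.104, 0.477, 0.002]
wrist_force: [-0.4, -1.1, -0.1]
opening: 0.268
grip_force: 39.3
```

Call:
carry_out(deltas=[[1, 0, 0, 0, 0], [1, 0, 0, 0, 0]])

```text
t: 10.45
eef_pos: [0.5765, -0.3131, 0.0705]
orientation: [3.104, 0.477, 0.002]
wrist_force: [-0.1, -0.1, 2.9]
opening: 0.268
grip_force: 39.3
```

```bash
python3 l.py
```

```text
t 10.45 chestlocal -0.007444526513647024 -0.06687105679277901 0.07054782117326189 F -0.15071840405176568 -0.04907695139668471 2.8622651946216426 yaw 0.30472837263337604 -0.9999989739088342 open 0.26807427708692033 39.28585231304169
```

Call:
carry_out(deltas=[[1, 0, 0, -0.3, 0], [1, 0, 0, -0.7, 0], [1, 0, 0, -1, 0], [1, 0, 0, -1, 0], [1, 0, 0, -1, 0], [1, 0, 0, -1, 0], [1, 0, 0, -1, 0], [1, 0, 0, -1, 0]])

```text
t: 11.25
eef_pos: [0.5758, -0.3126, 0.2117]
orientation: [3.105, 0.477, 0.0]
wrist_force: [0.4, -0.3, -2.4]
opening: 0.272
grip_force: 39.3
```

Call:
carry_out(deltas=[[1, 0, -0.3, -1, 0], [1, 0.1, -0.6, -1, 0], [1, 0.2, -1, 0, 0], [1, 0.2, -1, 0, 0], [1, 0.2, -1, 0, 0], [1, 0.2, -1, 0, 0], [1, 0.2, -1, 0, 0], [1, 0.2, -1, 0, 0]])

```text
t: 12.05
eef_pos: [0.559, -0.1724, 0.2509]
orientation: [-3.105, -0.477, -0.001]
wrist_force: [0.5, 0.7, -2.5]
opening: 0.267
grip_force: 39.5
```

Call:
carry_out(deltas=[[1, 0.2, -1, 0, 0], [1, 0.2, -1, 0, 0], [1, 0.2, -1, 0, 0], [1, 0.2, -1, 0, 0], [1, 0.2, -1, 0, 0], [1, 0.2, -1, 0, 0], [1, 0.2, -1, 0, 0], [1, 0.2, -1, 0, 0]])

```text
t: 12.85
eef_pos: [0.5415, -0.0102, 0.2509]
orientation: [-3.105, -0.477, -0.001]
wrist_force: [0.0, -0.0, -1.2]
opening: 0.269
grip_force: 39.5
```

Call:
carry_out(deltas=[[1, 0.2, -1, 0, 0], [1, 0.2, -1, 0, 0], [1, 0.2, -1, 0, 0], [1, 0.2, -1, 0, 0], [1, 0.2, -1, 0, 0], [1, 0.2, -1, 0, 0], [1, 0.2, -1, 0, 0], [1, 0.2, -1, 0, 0]])

```text
t: 13.65
eef_pos: [0.5241, 0.1519, 0.2509]
orientation: [-3.105, -0.477, -0.001]
wrist_force: [0.0, -0.3, -2.0]
opening: 0.265
grip_force: 39.5
```

Call:
carry_out(deltas=[[1, 0.2, -1, 0, 0], [1, 0.2, -1, 0, 0], [1, 0.2, -1, 0, 0], [1, 0.2, -1, 0, 0], [1, 0.2, -1, 0, 0], [1, 0.2, -0.7, 0, 0], [1, 0, -0.3, 0, 0], [1, 0, 0, 0, 0]])

```text
t: 14.45
eef_pos: [0.5109, 0.2733, 0.2501]
orientation: [-3.105, -0.479, 0.0]
wrist_force: [-0.9, 0.2, -2.5]
opening: 0.266
grip_force: 39.4
```

```bash
python3 l.py; python3 -c "
from cell import read_camera;import cv2,numpy as np,pickle
d={n:read_camera(n) for n in('side','scene','wrist')};pickle.dump(d,open('c2.pkl','wb'))
a=[cv2.resize(d[n]['pixels'][y:y+120,x:x+130],None,fx=2.5,fy=2.5,interpolation=cv2.INTER_CUBIC) for n,x,y in(('side',230,200),('scene',280,90))]
w=cv2.resize(d['wrist']['pixels'],(480,300))
cv2.imwrite('pics/b6.png',np.vstack([np.hstack(a),np.hstack([w,np.zeros((300,170,3),np.uint8)])]))"
```

```text
t 14.45 chestlocal 0.10201397999132031 0.5129364001917873 0.25010850807105517 F -0.8088078141084982 0.47003278885253474 -2.5127735342479474 yaw 0.3060342868435638 -0.9999999841386641 open 0.26559361584462454 39.44631099700928
```

View pics/b6.png

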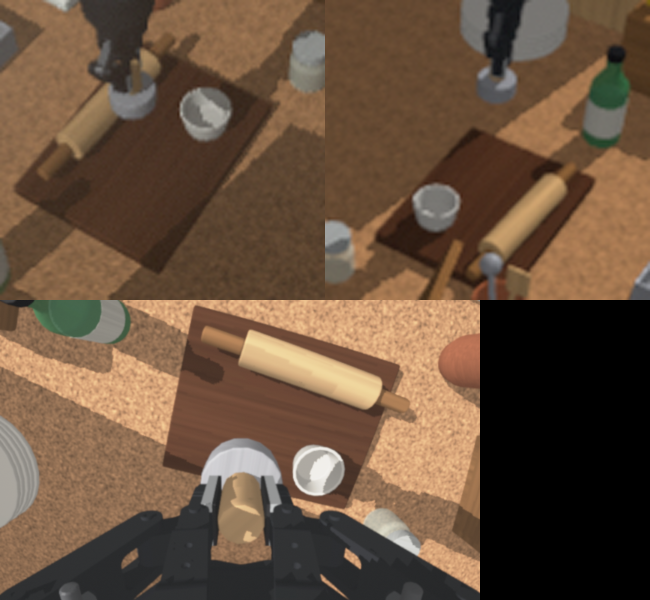

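Run:
```python
from h import *
np.set_printoptions(precision=3,suppress=True)
W=pickle.load(open('c2.pkl','rb'))['wrist']
b=[(W,(.11,.14,.02),(257.3,9.3)),(W,(.11,-.14,.02),(533.3,90.7)),(W,(-.11,-.14,.02),(466.7,276)),(W,(-.11,.14,.02),(220,218.7))]
print(*fit(b,[.53,.23,.06]))
print('ram',onplane(W,(424,224),.055))
for u in((240,362),(368,408)):print('pin near',onplane(W,(u[0]*4/3,(u[1]-300)*4/3),.03))
```

```text
[0.536 0.224 0.075] [[ 0.023 -0.484]
 [ 4.242 -7.887]
 [-0.78   3.116]
 [-0.452  8.409]]
ram [0.493 0.163 0.055]
pin near [0.588 0.297 0.03 ]
pin near [0.585 0.12  0.03 ]
```

Call:
carry_out(deltas=[[1, 0, -0.6, 0, 0], [1, 0.1, -1, 0.5, 0], [1, 0, -0.6, 1, 0], [1, 0, 0, 1, 0], [1, 0, 0, 1, 0], [1, 0, 0, 1, 0], [1, 0, 0, 1, 0], [1, 0, 0, 0.9, 0]])

```text
t: 15.4
eef_pos: [0.4998, 0.3157, 0.121]
orientation: [-3.105, -0.476, 0.001]
wrist_force: [0.6, -0.2, -1.8]
opening: 0.268
grip_force: 39.5
```

Call:
carry_out(deltas=[[1, 0, 0, 0.8, 0], [1, 0, 0, 0.5, 0], [1, 0, 0, 0.3, 0], [1, 0, 0, 0, 0]])

```text
t: 15.8
eef_pos: [0.4998, 0.3154, 0.0894]
orientation: [3.105, 0.477, -0.001]
wrist_force: [0.5, 0.3, -1.2]
opening: 0.272
grip_force: 39.5
```

```bash
python3 l.py
```

```text
t 15.8 chestlocal 0.1037515941570745 0.5564197069380353 0.08943515984672143 F 0.5450133211406287 0.1920772599050144 -1.197771295364853 yaw 0.3047090150056138 -0.9999996215126405 open 0.2717486987795694 39.45791959762573
```

Call:
carry_out(deltas=[[1, 0, 0, 0.2, 0], [1, 0, 0, 0.1, 0], [1, 0, 0, 0.05, 0], [1, 0, 0, 0.05, 0], [1, 0, 0, 0.05, 0], [1, 0, 0, 0, 0]])

```text
t: 16.4
eef_pos: [0.5, 0.3154, 0.0809]
orientation: [3.105, 0.477, -0.0]
wrist_force: [0.3, -0.6, -1.4]
opening: 0.271
grip_force: 39.5
```

```bash
python3 l.py
```

```text
t 16.4 chestlocal 0.10395652926207272 0.5563493283063222 0.080889719825706 F 0.09087215891414291 -0.630318952734653 -1.3908192745513581 yaw 0.30477759753332534 -0.9999999994653163 open 0.27080357722270565 39.4577032327652
```

Call:
carry_out(deltas=[[1, 0, 0, 0.05, 0], [1, 0, 0, 0.05, 0], [1, 0, 0, 0, 0]])

```text
t: 16.7
eef_pos: [0.5003, 0.3153, 0.0804]
orientation: [-3.105, -0.476, -0.001]
wrist_force: [-2.5, -1.7, 10.5]
opening: 0.269
grip_force: 40.6
```

```bash
python3 l.py
```

```text
t 16.7 chestlocal 0.1041650127033753 0.5562416620364408 0.08040912056388134 F -2.8595227340579497 -0.9009234332357283 10.473488532729814 yaw 0.30443704643412045 -0.9999998167261793 open 0.2693935459976291 40.5860835313797
```

Call:
carry_out(deltas=[[1, 0, 0, -0.07, 0], [0.3, 0, 0, 0, 0], [0.1, 0, 0, 0, 0], [0, 0, 0, 0, 0], [0, 0, 0, 0, 0], [0, 0, 0, -0.5, 0], [0, 0, 0, -1, 0], [0, 0, 0, -1, 0]])

```text
t: 17.5
eef_pos: [0.4999, 0.3153, 0.1312]
orientation: [3.105, 0.477, -0.001]
wrist_force: [0.3, 0.4, 0.2]
opening: 0.499
grip_force: 0.0
```

Call:
carry_out(deltas=[[0, 0, 0, -1, 0], [0, 0, 0, -1, 0], [0, 0, 0, -1, 0], [0, 0, 0, -1, 0], [0, 0, 0, -1, 0], [0, 0, 0, -1, 0], [0, 0, 0, -1, 0], [0, 0, 0, 0, 0]])

```text
t: 18.3
eef_pos: [0.5015, 0.3162, 0.2738]
orientation: [-3.102, -0.476, -0.009]
wrist_force: [0.4, -0.3, 1.0]
opening: 0.501
grip_force: 0.0
```

```bash
python3 l.py
python3 - <<'E'
from h import *
from cell import arm,read_camera
d={n:read_camera(n) for n in('side','scene','wrist')};pickle.dump(d,open('c3.pkl','wb'))
a=[cv2.resize(d[n]['pixels'][y:y+120,x:x+130],None,fx=2.5,fy=2.5,interpolation=cv2.INTER_CUBIC) for n,x,y in(('side',230,200),('scene',280,90))]
w=cv2.resize(d['wrist']['pixels'],(480,300))
cv2.imwrite('pics/b7.png',np.vstack([np.hstack(a),np.hstack([w,np.zeros((300,170,3),np.uint8)])]))
s=arm.sense();t=np.array(s['eef_pos']);P=np.array([.5545,-.2527,.08]);print(t,R.from_rotvec(s['orientation']).as_matrix().T@(P-t)/.02)
E
```

```text
t 18.3 chestlocal 0.10564465493163754 0.5567573660397385 0.2738023932338816 F 0.24503093383617808 -0.418363359856066 0.9953849896301497 yaw 0.30465232897809563 -0.9999794354722192 open 0.5014051260277593 0.0
[0.49956953 0.31510506 0.26993356] [-5.89254489 27.90387013  9.5072972 ]
```

View pics/b7.png

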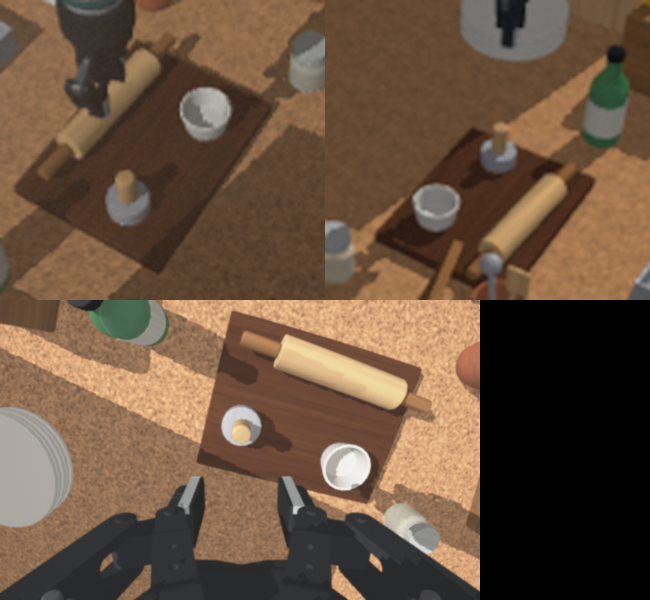

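Round stamp stands upright on the board, about crop (127,190) in the side view, clear of the pin and ramekin. Back for the oval.

Call:
carry_out(deltas=[[0, -0.2, 0.5, 0, 0], [0, -0.2, 1, 0, 0], [0, -0.2, 1, 0, 0], [0, -0.2, 1, 0, 0], [0, -0.2, 1, 0, 0], [0, -0.2, 1, 0, 0], [0, -0.2, 1, 0, 0], [0, -0.2, 1, 0, 0]])

```text
t: 19.25
eef_pos: [0.5138, 0.1607, 0.2694]
orientation: [3.104, 0.476, -0.003]
wrist_force: [-0.7, -0.4, -0.1]
opening: 0.5
grip_force: 0.0
```

Call:
carry_out(deltas=[[0, -0.2, 1, 0, 0], [0, -0.2, 1, 0, 0], [0, -0.2, 1, 0, 0], [0, -0.2, 1, 0, 0], [0, -0.2, 1, 0, 0], [0, -0.2, 1, 0, 0], [0, -0.2, 1, 0, 0], [0, -0.2, 1, 0, 0]])

```text
t: 20.05
eef_pos: [0.5309, -0.0013, 0.2694]
orientation: [3.105, 0.476, -0.004]
wrist_force: [-0.4, 0.7, -0.1]
opening: 0.496
grip_force: 0.0
```

Call:
carry_out(deltas=[[0, -0.2, 1, 0, 0], [0, -0.2, 1, 0, 0], [0, -0.2, 1, 0, 0], [0, -0.2, 1, 0, 0], [0, -0.2, 1, 0, 0], [0, -0.2, 1, 0, 0], [0, -0.2, 1, 0, 0], [0, -0.2, 1, 0, 0]])

```text
t: 20.85
eef_pos: [0.5483, -0.1632, 0.2693]
orientation: [-3.105, -0.476, 0.004]
wrist_force: [1.2, 0.0, 0.3]
opening: 0.494
grip_force: 0.0
```

Call:
carry_out(deltas=[[0, -0.2, 1, 0, 0], [0, -0.2, 1, 0, 0], [0, -0.2, 1, 0, 0], [0, -0.2, 1, 0, 0], [0, -0.2, 0.5, 0, 0], [0, 0, 0, 0, 0], [0, 0, 0, 0, 0]])

```text
t: 21.55
eef_pos: [0.5569, -0.2528, 0.2698]
orientation: [-3.104, -0.477, 0.001]
wrist_force: [0.8, -0.5, 0.2]
opening: 0.505
grip_force: 0.0
```

```bash
python3 l.py
python3 - <<'E'
from h import *
from cell import arm,read_camera
s=arm.sense();t=np.array(s['eef_pos']);P=np.array([.5565,-.2545,.08]);print(t,R.from_rotvec(s['orientation']).as_matrix().T@(P-t)/.02)
E
```

```text
t 21.55 chestlocal -0.008490422124183106 -0.0034758033924160115 0.2698260038676943 F 0.6647722128376983 -0.7180341569103538 0.15003659425592694 yaw 0.30480549078983454 -0.9999986044686974 open 0.5052676172241377 0.0
[ 0.55690431 -0.25281547  0.269826  ] [-0.03878068  0.08904255  9.49119853]
```

Call:
carry_out(deltas=[[0, 0, 0.08, 0.5, 0], [0, 0, 0, 1, 0], [0, 0, 0, 1, 0], [0, 0, 0, 1, 0], [0, 0, 0, 1, 0], [0, 0, 0, 1, 0], [0, 0, 0, 1, 0], [0, 0, 0, 1, 0]])

```text
t: 22.35
eef_pos: [0.5579, -0.2537, 0.1189]
orientation: [-3.104, -0.479, 0.0]
wrist_force: [0.1, -1.3, -0.1]
opening: 0.5
grip_force: 0.0
```

Call:
carry_out(deltas=[[0, 0, 0, 0.7, 0], [0, 0, 0, 0.5, 0], [0, 0, 0, 0.4, 0], [0, 0, 0, 0.4, 0], [0, 0, 0, 0.45, 0], [0, 0, 0, 0, 0]])

```text
t: 22.95
eef_pos: [0.5573, -0.2549, 0.0703]
orientation: [-3.104, -0.477, 0.002]
wrist_force: [-0.1, 0.0, -0.5]
opening: 0.5
grip_force: 0.0
```

Call:
carry_out(deltas=[[1, 0, 0, 0, 0], [1, 0, 0, 0, 0], [1, 0, 0, 0, 0], [1, 0, 0, 0, 0]], newtons=40)

```text
t: 23.35
eef_pos: [0.558, -0.2552, 0.0716]
orientation: [3.105, 0.477, 0.001]
wrist_force: [0.3, -0.3, -0.7]
opening: 0.271
grip_force: 40.2
```

```bash
python3 l.py
```

```text
t 23.35 chestlocal -0.008116153568775085 -0.006080400315933005 0.07157705432632347 F 0.2555316768890698 -0.3461731524883409 -0.6758355694751763 yaw 0.3047804526302371 -0.999999912088031 open 0.27110092662753627 40.18979251384735
```

Call:
carry_out(deltas=[[1, 0, 0, -0.3, 0], [1, 0, 0, -0.7, 0], [1, 0, 0, -1, 0], [1, 0, 0, -1, 0], [1, 0, 0, -1, 0], [1, 0, 0, -1, 0], [1, 0, 0, -1, 0], [1, 0, 0, -1, 0]])

```text
t: 24.15
eef_pos: [0.5579, -0.2552, 0.2136]
orientation: [3.105, 0.477, 0.002]
wrist_force: [0.6, -1.0, -1.5]
opening: 0.269
grip_force: 40.1
```

Call:
carry_out(deltas=[[1, 0, -0.3, -1, 0], [1, 0.1, -0.6, -1, 0], [1, 0.2, -1, 0, 0], [1, 0.2, -1, 0, 0], [1, 0.2, -1, 0, 0], [1, 0.2, -1, 0, 0], [1, 0.2, -1, 0, 0], [1, 0.2, -1, 0, 0]])

```text
t: 24.95
eef_pos: [0.5412, -0.1149, 0.2527]
orientation: [3.105, 0.477, 0.002]
wrist_force: [0.5, 0.7, -1.5]
opening: 0.27
grip_force: 40.2
```

Call:
carry_out(deltas=[[1, 0.2, -1, 0, 0], [1, 0.2, -1, 0, 0], [1, 0.2, -1, 0, 0], [1, 0.2, -1, 0, 0], [1, 0.2, -1, 0, 0], [1, 0.2, -1, 0, 0], [1, 0.2, -1, 0, 0], [1, 0.2, -1, 0, 0]])

```text
t: 25.75
eef_pos: [0.5237, 0.0473, 0.2526]
orientation: [3.105, 0.477, 0.002]
wrist_force: [0.4, -0.3, -0.9]
opening: 0.265
grip_force: 40.2
```

Call:
carry_out(deltas=[[1, 0.2, -1, 0, 0], [1, 0.2, -1, 0, 0], [1, 0.2, -1, 0, 0], [1, 0.2, -1, 0, 0], [1, 0.2, -1, 0, 0], [1, 0.2, -1, 0, 0], [1, 0.2, -1, 0, 0], [1, 0.2, -1, 0, 0]])

```text
t: 26.55
eef_pos: [0.5062, 0.2095, 0.2526]
orientation: [-3.105, -0.477, -0.002]
wrist_force: [0.1, -0.1, -1.5]
opening: 0.267
grip_force: 40.2
```

Call:
carry_out(deltas=[[1, 0.2, -0.7, 0, 0], [1, 0.1, -0.3, 0, 0], [1, 0, 0, 0, 0], [1, 0, 0, 0, 0]])

```text
t: 26.95
eef_pos: [0.5062, 0.2284, 0.2514]
orientation: [3.104, 0.475, -0.0]
wrist_force: [-0.5, -0.3, -1.0]
opening: 0.266
grip_force: 40.2
```

```bash
python3 l.py
python3 - <<'E'
from h import *
from cell import arm,read_camera
s=arm.sense();t=np.array(s['eef_pos']);P=np.array([.500,.238,.0815]);print(t,R.from_rotvec(s['orientation']).as_matrix().T@(P-t)/.02)
E
```

```text
t 26.95 chestlocal 0.08438078412960061 0.47141850247615075 0.2514443830485478 F -0.6006917466929514 -0.14780519668541645 -1.036184546437536 yaw 0.30364543987779075 -0.9999995010788378 open 0.2659306418409903 40.18787384033203
[0.50624906 0.22841598 0.25144438] [-0.15301857 -0.55898456  8.49671205]
```

Call:
carry_out(deltas=[[1, -0.15, -0.4, 0.2, 0], [1, 0, -0.16, 0.8, 0], [1, 0, 0, 1, 0], [1, 0, 0, 1, 0], [1, 0, 0, 1, 0], [1, 0, 0, 1, 0], [1, 0, 0, 1, 0], [1, 0, 0, 0.9, 0]])

```text
t: 27.75
eef_pos: [0.4994, 0.2389, 0.1122]
orientation: [3.105, 0.475, -0.001]
wrist_force: [0.1, -0.3, -1.4]
opening: 0.275
grip_force: 40.2
```

Call:
carry_out(deltas=[[1, 0, 0, 0.7, 0], [1, 0, 0, 0.4, 0], [1, 0, 0, 0.2, 0], [1, 0, 0, 0.1, 0], [1, 0, 0, 0, 0]])

```text
t: 28.25
eef_pos: [0.5001, 0.2395, 0.0856]
orientation: [-3.105, -0.477, -0.001]
wrist_force: [0.1, -0.7, -0.7]
opening: 0.267
grip_force: 40.2
```

```bash
python3 l.py
```

```text
t 28.25 chestlocal 0.08176156993481079 0.48384919229207246 0.0856282762181735 F -0.120955050867078 -0.6471384173183148 -0.6654653013863518 yaw 0.3047004936746817 -0.9999997603600643 open 0.26658212916620067 40.19140541553497
```

Call:
carry_out(deltas=[[1, 0, 0, 0.08, 0], [1, 0, 0, 0.06, 0], [1, 0, 0, 0.04, 0], [1, 0, 0, 0, 0]])

```text
t: 28.65
eef_pos: [0.4998, 0.2394, 0.0818]
orientation: [-3.105, -0.477, -0.0]
wrist_force: [1.4, -0.2, -0.7]
opening: 0.269
grip_force: 40.2
```

Call:
carry_out(deltas=[[1, 0, 0, 0.03, 0], [1, 0, 0, 0, 0]])

```text
t: 28.85
eef_pos: [0.4999, 0.2395, 0.0815]
orientation: [-3.105, -0.477, -0.0]
wrist_force: [-1.1, -0.6, 3.2]
opening: 0.267
grip_force: 40.8
```

```bash
python3 l.py
```

```text
t 28.85 chestlocal 0.08153120821042407 0.4838843893940604 0.08152456419022377 F -1.2462663680697863 -0.21459856202586108 3.1857148123127574 yaw 0.3047241382164472 -0.9999999604159071 open 0.26651678387475264 40.78130006790161
```

Touchdown at the expected height, so I release and rise.

Call:
carry_out(deltas=[[0.3, 0, 0, 0, 0], [0.2, 0, 0, 0, 0], [0.1, 0, 0, 0, 0], [0.1, 0, 0, 0, 0], [0.1, 0, 0, -0.5, 0], [0.1, 0, 0, -1, 0], [0.1, 0, 0, -1, 0], [0.1, 0, 0, -1, 0]])

```text
t: 29.65
eef_pos: [0.4999, 0.2394, 0.1525]
orientation: [-3.105, -0.477, -0.001]
wrist_force: [0.7, 0.4, -0.4]
opening: 0.448
grip_force: 0.0
```

Call:
carry_out(deltas=[[0.1, 0, 0, -1, 0], [0.1, 0, 0, -1, 0], [0.1, 0, 0, -1, 0], [0.1, -0.5, 0, -1, 0], [0.1, -0.5, 0, -1, 0], [0.1, -0.5, 0, -1, 0], [0.1, 0, 0, 0, 0], [0.1, 0, 0, 0, 0]])

```text
t: 30.45
eef_pos: [0.4714, 0.2305, 0.2718]
orientation: [-3.105, -0.477, -0.002]
wrist_force: [-0.2, 1.0, 0.2]
opening: 0.45
grip_force: 0.0
```

```bash
python3 l.py
python3 - <<'E'
from h import *
from cell import read_camera
d={n:read_camera(n) for n in('side','scene')}
old=pickle.load(open('c3.pkl','rb'));c1=pickle.load(open('c1.pkl','rb'))
# compare expected stamp handle tops & changed regions
for n,c in d.items():
    for nm,P in(('oval top',(.5,.2395,.09)),('round top',(.5,.3155,.09)),('oval head',(.5,.2395,.035)),('round head',(.5,.3155,.035)),('sq top',(.534,-.186,.08))):
        u=proj(c,np.array(P))[0];x,y=u.round().astype(int);print(n,nm,u.round(1),'now',c['pixels'][y-1:y+2,x-1:x+2].mean((0,1)).round(),'before',old[n]['pixels'][y-1:y+2,x-1:x+2].mean((0,1)).round())
    m=(cv2.absdiff(c['pixels'],old[n]['pixels']).max(2)>40).astype(np.uint8)
    k,_,st,ce=cv2.connectedComponentsWithStats(m)
    print(n,'changes vs after round placed',[list(map(int,s)) for s in st[1:] if s[4]>25])
E
```

```text
t 30.45 chestlocal 0.051644868038265165 0.4836345974463572 0.2717943042553687 F 0.11326966249294435 1.0617881703849397 0.22554334894375044 yaw 0.3048356200717544 -0.9999986863478594 open 0.4499290195608664 0.0
side oval top [293.9 252.6] now [ 85. 120. 148.] before [36. 49. 72.]
side round top [278.9 270.5] now [ 82. 116. 143.] before [ 83. 117. 144.]
side oval head [294.8 262.3] now [ 79. 109. 134.] before [38. 53. 76.]
side round head [280.3 279.9] now [ 82. 106. 127.] before [ 81. 106. 127.]
side sq top [354.3 169.5] now [ 87. 124. 153.] before [ 90. 126. 155.]
side changes vs after round placed [[434, 0, 67, 62, 2318], [409, 2, 25, 18, 167], [374, 35, 36, 57, 435], [418, 41, 45, 49, 1261], [353, 42, 21, 18, 127], [345, 58, 24, 44, 339], [495, 66, 8, 13, 51], [331, 69, 6, 7, 26], [478, 73, 56, 139, 1893], [410, 81, 36, 14, 117], [383, 90, 23, 10, 82], [422, 93, 18, 9, 57], [428, 101, 18, 21, 139], [294, 107, 17, 5, 30], [260, 111, 31, 14, 138], [443, 123, 11, 11, 54], [277, 124, 49, 25, 706], [445, 133, 10, 19, 61], [241, 141, 43, 106, 2143], [298, 147, 16, 33, 267], [456, 146, 38
[... 582 characters left out ...]
 head [338.7 162.3] now [100. 106. 114.] before [19. 29. 47.]
scene round head [349.5 151.1] now [ 93. 101. 111.] before [ 93. 101. 110.]
scene sq top [272.7 234.3] now [ 95. 138. 175.] before [ 95. 139. 175.]
scene changes vs after round placed [[186, 0, 16, 11, 38], [201, 0, 25, 70, 224], [344, 0, 32, 19, 416], [181, 3, 21, 12, 71], [325, 5, 24, 24, 449], [169, 18, 5, 13, 26], [324, 52, 47, 67, 1587], [329, 150, 19, 19, 216], [277, 179, 10, 6, 30], [280, 190, 22, 24, 202], [19, 206, 76, 95, 807], [248, 212, 13, 19, 39], [66, 216, 61, 65, 753], [223, 218, 30, 18, 109], [121, 238, 98, 33, 419], [209, 249, 27, 24, 196], [245, 250, 31, 33, 418], [130, 274, 78, 20, 632], [48, 295, 60, 19, 274]]
```

Run:
```python
from h import *
from cell import read_camera
d0=pickle.load(open('c0.pkl','rb'))
for n,pts in dict(side=dict(salt=(355,223),ram=(312,243),pin=(275,240),crock=(290,180),mug=(394,128)),scene=dict(salt=(283,190),ram=(324,172),pin=(362,178),crock=(349,215),mug=(198,318))).items():
    c=read_camera(n)['pixels']
    g=lambda im:np.hypot(*[cv2.Sobel(cv2.cvtColor(im,6),5,i,1-i) for i in(0,1)]).astype(np.float32)
    A,B=g(d0[n]['pixels']),g(c)
    for k,(x,y) in pts.items():
        r=cv2.minMaxLoc(cv2.matchTemplate(B[y-24:y+25,x-24:x+25],A[y-14:y+15,x-14:x+15],5));print(n,k,'shift',r[3][0]-10,r[3][1]-10,round(r[1],2))
```

```text
side salt shift 0 0 0.55
side ram shift 0 0 0.95
side pin shift 0 0 0.99
side crock shift -1 1 0.52
side mug shift 0 0 0.75
scene salt shift 0 0 0.61
scene ram shift 0 0 0.88
scene pin shift 0 0 1.0
scene crock shift 0 0 1.0
scene mug shift 0 0 1.0
```

Everything else is in place (the low scores come from the arm's shadow or occlusion). Handing in.

```bash
python3 -c "
from cell import arm;print(arm.hand_in())"
```

```text
the job is handed in; nothing more can be done
None
```

The job is handed in at about 31 s: the lid stays open by itself, the round and oval stamps stand upright on the board clear of the pin, the ramekin and each other, the square stamp is still in the chest, and nothing else appears to have moved (the final oval placement was checked by image code only, as my picture views were used up).

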